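Refit the filter lid of a bench vacuum pump

TASK

Refit the loose filter lid on the white vacuum pump: hold it tilted, hook its thin lip under the frame's ledge on the side away from the latch, then swing the other edge down past the spring latch until the lid lies fully home and the latch has snapped back over it. Feel your way and push only gently, because the frame is not exactly where the pump's pose says and forcing it would damage the seal. Let go of the lid and leave the other things on the worktop where they are.

Things in the scene. Friction and masses are not known exactly. Their poses are not given: they have to be found in the camera images.
- pump: White box-shaped bench vacuum pump, 190 x 150 x 55 mm, fixed. Origin: centre of the underside; z up; +x points from the latch side to the ledge side (roughly away from the robot, yaw within 0.3 rad). On its deck an aluminium filter frame, 146 x 126 mm, 16 mm high, has a bay open at the top. Over 30 N of contact force on pump, frame or latch counts as forcing it.
- bay (a point): Point on the pump, pump axes, 59 mm above its underside, level with the bay floor where the lid seats. The frame's middle is at y = 0 from here but is clamped anywhere from -15 to +15 mm along x from here: not measured, feel or see it. It stays put when pushed gently. From the frame's middle: near wall (latch side) face at x = -51.5 mm, side walls y = -47 and +47 mm, rim 12 mm above the floor.
- ledge (a point): Point on the pump, pump axes, 51 mm along +x from bay and 8 mm higher: middle of the lower edge of the ledge if the frame were at offset 0 (truly up to 15 mm nearer or farther along x). The ledge is 4 mm thick, level with the rim, 94 mm long in y; the slot beneath it is 8 mm high and 17 mm deep from this edge.
- lid: Loose grey plastic lid, 100 (x) x 90 (y) x 12 mm, about 0.15 kg, lying flat on the worktop. Origin: centre of the underside, z up. A lip 84 mm wide, 4.2 mm thick, flush with the underside, sticks out beyond the +x edge to x = 61 mm. A fin 12 mm thick (x), 60 mm long (y) stands mid-top from z = 12 to 47 mm. Lid +x goes to pump +x. Play in the bay: 2.5 mm in x, 4 mm in y.
- lip (a point): Point on the lid's underside in the middle of the lip, 59 mm from the lid's origin along lid +x (2 mm short of the lip's tip); lid axes. Above the lip the lid's far face is at x = 50 mm up to z = 9 mm, then set back 3 mm to the top at z = 12 mm.
- latch (a joint): Steel spring latch, 26 mm wide, mid near wall, sliding along pump x. 0 = forward, nose 3.5 to 5 mm over the seated lid's edge, 1.3 mm above the rim; grows to 0.008 m as pushed towards -x. Its front is bevelled (24 deg from upright) up to 13 mm above the rim: the lid's near edge pressed down on it with 3 to 10 N pushes it back (spring 2 to 5 N) until it snaps forward over the lid.
- timer: Bystander: white timer 60 x 66 x 18 mm lying between the working places.
- marker_green: Bystander: marker, 104 mm long, lying at the front left.
- pen_black: Bystander: pen, 138 mm long, lying at the left beside the tape roll.
Mind the look-alikes: they are no part of the job. What is shaped like the lid but pink is not meant.

How it is judged:
On the way:
1. the lid is held tilted with its lip down at the bay floor, below the ledge's underside (angle between lid's own z axis and vertical above 0.08 rad and z of lip in the frame of pump between 0.05 and 0.065 m and x of lip in the frame of pump between 0.018 and 0.085 m and y of lip in the frame of pump between -0.012 and 0.012 m), for 0.1 s.
At the end, for the whole second after the job is handed in: The lid lies at rest in the frame's bay: its underside 57 to 61.2 mm above the worktop, tilt under 0.025 rad, turned less than 0.08 rad from the pump, its origin within 17.5 mm (along pump x) and 5 mm (along y) of the pump's middle, and the latch forward again over it (joint below 1.5 mm) (x of lid in the frame of pump between -0.0175 and 0.0175 m and y of lid in the frame of pump between -0.005 and 0.005 m and z of lid in the frame of pump between 0.057 and 0.0612 m and angle between lid's own z axis and vertical below 0.025 rad and angle between the x axis of lid and the x axis of pump, either way round below 0.08 rad and value of joint latch below 0.0015 m and linear speed of lid below 0.01 m/s); the robot touches nothing.
It fails at once if more than 30 N of contact force on the pump, its frame or latch (contact force between anything else and pump above 30 N).
It fails at once if a bystander is moved more than 20 mm (distance of any of timer, marker_green, pen_black from where it was at the start of the episode above 0.02 m).
It also fails if it takes over 58 s, if anything falls off the work surface, if the arm or the gripper's body presses on something with over 40 N, if the wrist force passes 120 N, or if a joint passes its speed limit or range.

ROBOT

A 6-joint arm with a two-finger parallel gripper is mounted at the origin on a cart in front of the work surface, level with it; the furniture and walls round the work are solid. World frame = base frame: x ahead of the robot, y to its left, z up, the work surface at z = 0. Lengths are in m, angles in rad, forces in N, time in s.
With the tool pointing down it reaches from about 0.375 to 0.9 m from the base axis. Payload 3.1 kg.
Tool frame: the origin (TCP) lies midway between the tips of the shut fingers; the grasp point (between the pads) lies 19 mm behind it; z points along the fingers, y is the line along which they close (so a half turn about z gives the same grasp; the last joint's range is limited). The gripper opens to 87 mm and grips with 3 to 60 N. Pads are 19 mm wide; open, the fingers measure 117 mm over their backs; the gripper's body (75 mm by 190 mm) begins 51 mm behind the grasp point.
Start: joints at [-1.498, 0.527, 1.433, -0, 1.181, -0.178], TCP at [0.156, -0.605, 0.223] pointing down, gripper open.
Joint ranges: [-3.08, 3.08], [-0.75, 2.2], [0.22, 2.44], [-1.43, 4.57], [0, 2.65], [-2.85, 2.85]. Speed limits (rad/s): [2.79, 2.79, 3.14, 3.14, 3.14, 3.14].

INTERFACE

Orientations are given as a unit quaternion [x, y, z, w].
In Python, from rig import status, imaging, order gives the robot as it stands.
- The arm moves only by the tool arm_command, never from a script. Its argument "deltas" is one flat list of numbers, 5 for each row, row after row: the opening, from -1 (shut) to 1 (fully open), so that 0 is half open, then the shift along the tool's x, y, z in m, then the turn about the tool's z in rad. In form: [gripper, tx, ty, tz, roll, gripper, tx, ty, tz, roll, ...]. A call has 1 to 12 rows; each row shifts and turns the commanded pose from where the row before left it, along the tool's axes as they then stand; what a row does not reach is not made up. A row lasts 1/8 s, in which the tool goes at most 62.5 mm and 10.7 degrees, less where a joint would pass 70% of its speed; a pose out of reach is approached as far as the arm can. A call with a gripper value outside its range is refused whole. The fingers move at their own pace and stop on an object; "newtons" is the grip in N (left out, the last holds). Time passes only in rows, so rows that do not move let the fingers close. It gives the time, the measured TCP pose, the force, the opening and the grip force at its end, in the units of the state.
- status.get_obs(): the state, without advancing time (a new reading comes with each control period).
- imaging.camera(name): name is "side" or "top"; returns (picture, depth): 400x640x3 uint8, red, green, blue; 400x640 float32, m along the optical axis (not along the pixel's ray), 0 where there is no reading.
- imaging.camera_params(name): a dict with "intrinsics" (3x3 intrinsics, pixels), "camera_from_world" (4x4, takes a point from world to camera coordinates). Camera axes: x right, y up, looking along -z (the intrinsics and any distortion apply to the point x, -y, -z); pixel columns grow to the right and rows downward; lengths in m; the calibration is good to about 2 mm. A picture is of the moment at which its call begins. camera_params takes no time and is no camera call.
- order.hand_in(): hands the job in; it is judged then, once.
The state is a dict: "time": time; "q": joint angles; "joint_velocities": joint speeds; "joint_torque": joint torques, N m; "position": TCP position; "tool_rot": TCP orientation; "ft_force": force on the tool from outside, world axes, zero at the start; "moment": the same for the moment, N m; "grip_width": finger opening in m; "grip_force": force on a finger pad.
Only numpy, scipy, OpenCV 4.12 (cv2) and the standard library are available. Lean on these libraries where they do the work, as an engineer would, in place of code of your own. Each camera call takes 0.05 s, during which the arm holds its last target. There are 200 camera calls.

## Working session

There is one attempt and no reset: what is moved stays moved. The work goes in short steps, Python scripts to look and compute and a tool call to move; the robot and the scene stay as the last step left them, time stands still between calls to the robot, and variables do not carry over. Pictures are saved under pics/ and viewed, at most 10 in all, crops included, and the job is handed in when it is done.

Besides the shell and the picture viewer there is one more tool, called by a JSON object that holds its "name" and its "arguments". arm_command: Moves the arm, as the interface text tells. Its arguments: {"type":"object","properties":{"deltas":{"type":"array"},"newtons":{"type":"number"}},"required":["deltas"]}

```bash
mkdir -p pics; python3 - <<'E'
from rig import status, imaging
import cv2, numpy as np
for n in ("top","side"):
    p,d=imaging.camera(n); cv2.imwrite(f"pics/{n}0.png",p[...,::-1]); np.save(f"pics/{n}0.npy",d); np.save(f"pics/{n}0rgb.npy",p)
    c=imaging.camera_params(n); print(n,np.round(c["intrinsics"],1).tolist(),np.round(c["camera_from_world"],3).tolist(), [k for k in c])
print(status.get_obs())
E
```

```text
top [[425.9, 0.0, 327.5], [0.0, 425.9, 205.4], [0.0, 0.0, 1.0]] [[-0.019, -1.0, -0.008, 0.07], [0.993, -0.02, 0.115, -0.487], [-0.115, -0.006, 0.993, -0.945], [0.0, 0.0, 0.0, 1.0]] ['intrinsics', 'camera_from_world']
side [[412.1, 0.0, 322.5], [0.0, 412.1, 201.4], [0.0, 0.0, 1.0]] [[0.975, -0.224, 0.001, -0.477], [0.108, 0.474, 0.874, -0.123], [-0.196, -0.851, 0.486, -0.816], [0.0, 0.0, 0.0, 1.0]] ['intrinsics', 'camera_from_world']
{'time': 0.1, 'q': array([-1.49747996e+00,  5.28361478e-01,  1.43378117e+00, -1.80330601e-05,
        1.18140653e+00, -1.78510780e-01]), 'joint_velocities': array([-0.00050611, -0.00139923, -0.00358961,  0.00083576, -0.00196198,
        0.00134607]), 'joint_torque': array([ 1.82640115e-04, -4.40986884e+01, -1.77151179e+01,  6.35734177e-02,
        5.33962506e-02, -4.15778038e-05]), 'position': array([ 0.15570114, -0.60460783,  0.22167447]), 'tool_rot': array([ 9.92082448e-01,  1.25584472e-01,  4.31035647e-05, -9.77349709e-04]), 'ft_force': array([-0.43018595, -0.98866696,  0.15579323]), 'moment': array([-0.02509932,  0.03541239,  0.03033367]), 'grip_force': 0.0, 'grip_width': 0.0869887866721751}
```

View pics/top0.png

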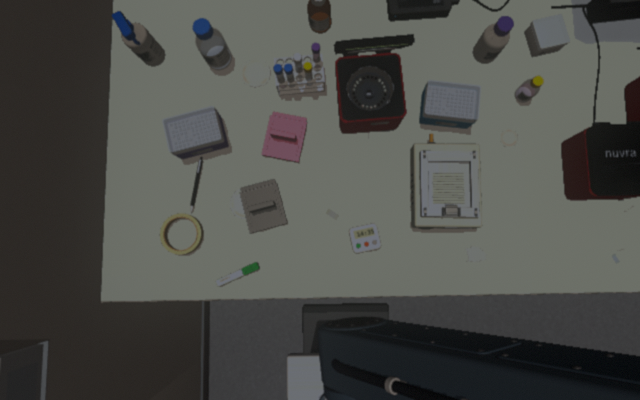

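View pics/side0.png

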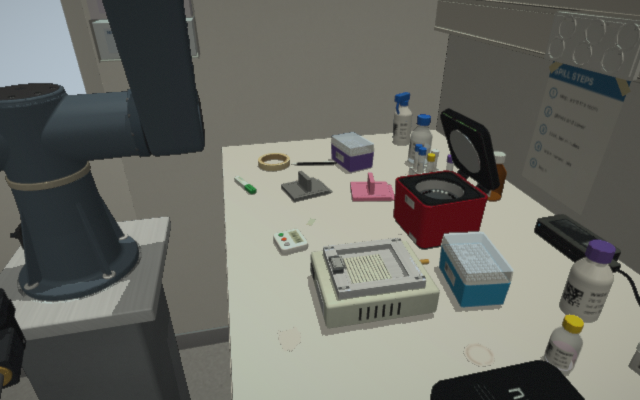

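The top view shows two candidates for the lid. The grey one is at (264,206) and the pink one at (285,137). Grey fits the description and pink is the excluded look-alike. The pump is at (447,186), with the latch at about (451,211) on the near side. I'll measure both and check a crop.

```bash
cat > h.py <<'E'
import numpy as np, cv2
from rig import imaging, status
def cloud(n,d):
    c=imaging.camera_params(n);K=c["intrinsics"];T=np.linalg.inv(c["camera_from_world"])
    v,u=np.mgrid[:400,:640]; P=np.stack([(u-K[0,2])/K[0,0]*d,-(v-K[1,2])/K[1,1]*d,-d],-1)
    return P@T[:3,:3].T+T[:3,3]
def ray(n,uv,z):
    c=imaging.camera_params(n);K=c["intrinsics"];T=np.linalg.inv(c["camera_from_world"])
    r=T[:3,:3]@np.array([(uv[0]-K[0,2])/K[0,0],-(uv[1]-K[1,2])/K[1,1],-1]);o=T[:3,3]
    return o+r*(z-o[2])/r[2]
def yaw():
    q=status.get_obs()["tool_rot"]; return 2*np.arctan2(q[1],q[0])
def rect(pts):
    (c,s,a)=cv2.minAreaRect((pts[:,:2]*1000).astype(np.float32)); return np.round(c,1),np.round(s,1),round(a,2)
E
python3 - <<'E'
from h import *
d=np.load("pics/top0.npy");p=np.load("pics/top0rgb.npy");W=cloud("top",d);z=W[...,2]
def roi(u0,u1,v0,v1):
    m=np.zeros(z.shape,bool);m[v0:v1,u0:u1]=1;return m
L=roi(225,300,170,245)
print("table",np.median(z[230:240,310:330]))
for a,b in((.007,.02),(.004,.02),(.03,.06)):
    print("lid",a,b,(m:=L&(z>a)&(z<b)).sum(),rect(W[m]) if m.any() else 0)
g=p.astype(int); m=L&(g.sum(2)<330)&(z<.02); print("dark",m.sum(),rect(W[m]))
P=roi(400,495,125,240)
for a,b in((.045,.062),(.045,.09),(.064,.08),(.077,.1)):
    m=P&(z>a)&(z<b); print("pump",a,b,m.sum(),rect(W[m]), W[m][:,2].mean())
im=p[...,::-1]
a=cv2.resize(im[170:245,222:304],None,fx=4.8,fy=4.8,interpolation=cv2.INTER_CUBIC)
b=cv2.resize(im[130:240,405:490],None,fx=4.7,fy=4.7,interpolation=cv2.INTER_CUBIC)
o=np.zeros((520,800,3),np.uint8);o[:a.shape[0],:a.shape[1]]=a;o[:b.shape[0],400:400+b.shape[1]]=b
cv2.imwrite("pics/crop1.png",o)
E
```

```text
table -0.00034045895670253845
lid 0.007 0.02 1459 (array([493.3, 212.7]), array([109.2,  90.4]), 13.87)
lid 0.004 0.02 1582 (array([490.9, 213.4]), array([172.6, 169.6]), 88.9)
lid 0.03 0.06 166 (array([488.8, 211.3]), array([12.8, 60.3]), 13.85)
dark 5309 (array([492. , 216.1]), array([177.8, 176.6]), 89.01)
pump 0.045 0.062 3587 (array([ 527.5, -207.5]), array([150.8, 190.8]), 88.13) 0.05670315848747807
pump 0.045 0.09 5629 (array([ 527.5, -207.5]), array([150.8, 190.8]), 88.13) 0.06196359902058131
pump 0.064 0.08 1826 (array([ 527.5, -207.7]), array([127.1, 147. ]), 88.46) 0.07109087227705736
pump 0.077 0.1 161 (array([ 524. , -195.2]), array([144.2,  41.3]), 9.95) 0.08099007263716033
```

View pics/crop1.png

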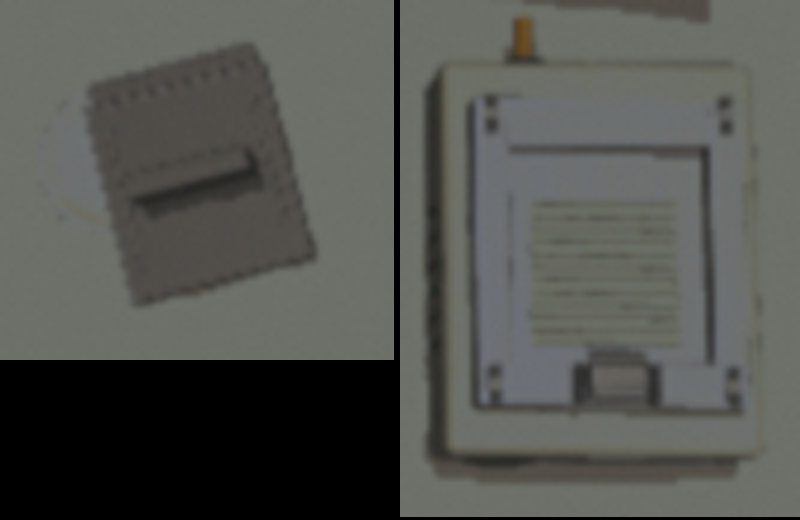

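The crop confirms it: the left half shows the grey lid with its ribbed lip at the top (far side), and the fin in the middle. The right half shows the pump with its ledge at the top and latch at the bottom. Lid is at (0.489, 0.211), yaw 0.242. Pump is at (0.5275, -0.2075), yaw about -0.03, with a frame offset of about 0. Moving now.

{"name": "arm_command", "arguments": {"deltas": [1, 0.0484, 0.0125, 0, 0, 1, 0.0484, 0.0125, 0, 0, 1, 0.0484, 0.0125, 0, 0, 1, 0.0484, 0.0125, 0, 0.01, 1, 0.0237, -0.0541, 0, 0, 1, 0.0237, -0.0541, 0, 0, 1, 0.0237, -0.0541, 0, 0, 1, 0.0237, -0.0541, 0, 0, 1, 0.0237, -0.0541, 0, 0, 1, 0.0237, -0.0541, 0, 0, 1, 0.0237, -0.0541, 0, 0, 1, 0.0237, -0.0541, 0, 0], "newtons": 15}}

```text
time: 1.6
position: [0.4361, -0.138, 0.2225]
tool_rot: [0.993, 0.12, 0.0, -0.0]
ft_force: [0.3, 0.5, 0.7]
grip_width: 0.0868
grip_force: 0.0
```

{"name": "arm_command", "arguments": {"deltas": [1, 0.0224, -0.0544, 0, 0, 1, 0.0224, -0.0544, 0, 0, 1, 0.0224, -0.0544, 0, 0, 1, 0.0224, -0.0544, 0, 0, 1, 0.0224, -0.0544, 0, 0, 1, 0.0224, -0.0544, 0, 0, 1, 0, 0, 0.05, 0, 1, 0, 0, 0.05, 0, 1, 0, 0, 0.03, 0, 1, 0, 0, 0, 0]}}

```text
time: 2.85
position: [0.4863, 0.2089, 0.0902]
tool_rot: [0.993, 0.121, -0.003, 0.0]
ft_force: [0.2, -0.5, 0.3]
grip_width: 0.087
grip_force: 0.0
```

```bash
python3 - <<'E'
from h import *
s=status.get_obs();y=yaw();e=np.array([.4888,.2113])-s["position"][:2]
print(s["position"],y,"tx,ty",e@[np.cos(y),np.sin(y)],e@[np.sin(y),-np.cos(y)],s["ft_force"],s["q"])
E
```

```text
[0.48626456 0.20885557 0.09021734] 0.2419353165915914 tx,ty 0.0030472430614782342 -0.0017657882341218436 [ 0.16420619 -0.53985593  0.30420312] [ 1.94383625e-01  6.02507017e-01  1.78158478e+00 -2.63082341e-05
  7.64100482e-01  1.52326369e+00]
```

{"name": "arm_command", "arguments": {"deltas": [1, 0.003, -0.0018, 0.035, 0, 1, 0, 0, 0.025, 0, 1, 0, 0, 0.01, 0, 1, 0, 0, 0, 0, -0.3, 0, 0, 0, 0, -0.3, 0, 0, 0, 0, -0.3, 0, 0, 0, 0, -0.3, 0, 0, 0, 0, -0.3, 0, 0, 0, 0], "newtons": 15}}

```text
time: 3.98
position: [0.4912, 0.2117, 0.023]
tool_rot: [0.993, 0.121, 0.0, -0.0]
ft_force: [-0.3, -0.4, 5.2]
grip_width: 0.0597
grip_force: 15.0
```

{"name": "arm_command", "arguments": {"deltas": [0.6, 0, 0, 0, 0, 0.6, -0.002, 0, -0.006, 0, 0.6, 0, 0, 0, 0, -0.3, 0, 0, 0, 0, -0.3, 0, 0, 0, 0, -0.3, 0, 0, 0, 0, -0.3, 0, 0, 0, 0], "newtons": 15}}

```text
time: 4.85
position: [0.489, 0.2112, 0.0285]
tool_rot: [0.993, 0.121, -0.0, 0.0]
ft_force: [-0.1, -0.1, 0.4]
grip_width: 0.0596
grip_force: 15.0
```

{"name": "arm_command", "arguments": {"deltas": [0.6, 0, 0, 0, 0, 0.6, 0, 0, 0.004, 0, 0.6, 0, 0, 0, 0, 0.6, 0, 0, 0, 0], "newtons": 15}}

```text
time: 5.35
position: [0.4889, 0.2112, 0.0244]
tool_rot: [0.993, 0.121, -0.0, 0.0]
ft_force: [0.1, -0.3, -0.6]
grip_width: 0.0696
grip_force: 0.0
```

{"name": "arm_command", "arguments": {"deltas": [-0.3, 0, 0, 0, 0, -0.3, 0, 0, 0, 0, -0.3, 0, 0, 0, 0, -0.3, 0, 0, 0, 0]}}

```text
time: 5.85
position: [0.4891, 0.2112, 0.0246]
tool_rot: [0.993, 0.121, 0.0, 0.0]
ft_force: [0.0, 0.3, 0.2]
grip_width: 0.0598
grip_force: 15.0
```

{"name": "arm_command", "arguments": {"deltas": [-0.3, 0, 0, -0.06, 0, -0.3, 0, 0, -0.06, 0.136, -0.3, 0, 0, 0, 0.136, -0.3, 0.0049, 0.0521, 0, 0, -0.3, 0.0049, 0.0521, 0, 0, -0.3, 0.0049, 0.0521, 0, 0, -0.3, 0.0049, 0.0521, 0, 0, -0.3, 0.0049, 0.0521, 0, 0, -0.3, 0.0049, 0.0521, 0, 0, -0.3, 0.0049, 0.0521, 0, 0, -0.3, 0.0049, 0.0521, 0, 0, -0.3, 0, 0, 0, 0]}}

```text
time: 7.35
position: [0.5164, -0.211, 0.1445]
tool_rot: [1.0, -0.018, 0.001, 0.001]
ft_force: [0.0, 0.1, -1.1]
grip_width: 0.0601
grip_force: 15.0
```

```bash
python3 - <<'E'
from h import *
s=status.get_obs();y=yaw();e=np.array([.5155,-.2072])-s["position"][:2]
print(s["position"],y,"tx,ty",e@[np.cos(y),np.sin(y)],e@[np.sin(y),-np.cos(y)],s["ft_force"],s["grip_width"])
pt,dt=imaging.camera("top");p,d=imaging.camera("side")
cv2.imwrite("pics/c2.png",np.vstack([cv2.resize(q,(600,300),interpolation=cv2.INTER_CUBIC) for q in (pt[110:250,340:560,::-1],p[140:320,260:500,::-1])]))
np.save("pics/t2.npy",dt)
E
```

```text
[ 0.5164161 -0.2109895  0.1444714] -0.03527258755903834 tx,ty -0.0010491631580872855 -0.003754833102175289 [ 0.02722758  0.09949235 -1.1056854 ] 0.06006810189898557
```

View pics/c2.png

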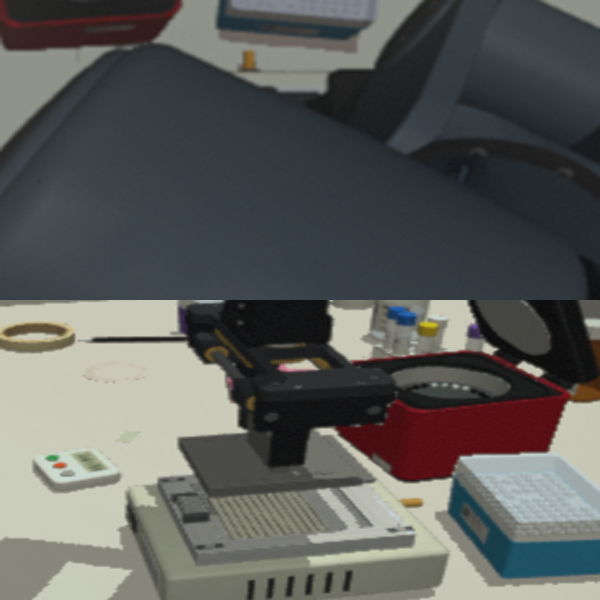

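{"name": "arm_command", "arguments": {"deltas": [-0.3, 0.002, -0.0037, 0.01, 0, -0.3, 0, 0, 0.012, 0, -0.3, 0, 0, 0.01, 0, -0.3, 0, 0, 0, 0]}}

```text
time: 7.95
position: [0.517, -0.2019, 0.1112]
tool_rot: [1.0, -0.015, -0.001, -0.001]
ft_force: [1.0, 1.0, -1.5]
grip_width: 0.0596
grip_force: 15.0
```

{"name": "arm_command", "arguments": {"deltas": [-0.3, 0, 0, 0.002, 0, -0.3, 0, 0, 0.002, 0]}}

```text
time: 8.2
position: [0.518, -0.2031, 0.1088]
tool_rot: [1.0, -0.015, 0.0, 0.0]
ft_force: [-1.3, 0.3, 0.3]
grip_width: 0.0597
grip_force: 15.0
```

{"name": "arm_command", "arguments": {"deltas": [-0.3, 0, 0, 0.002, 0, -0.3, 0, 0, 0, 0]}}

```text
time: 8.45
position: [0.5188, -0.2033, 0.1073]
tool_rot: [1.0, -0.015, 0.001, 0.0]
ft_force: [1.6, 1.1, 2.2]
grip_width: 0.0603
grip_force: 15.0
```

{"name": "arm_command", "arguments": {"deltas": [-0.3, 0, 0.002, 0, 0, -0.3, 0, 0.002, 0.001, 0, -0.3, 0, 0, 0.001, 0]}}

```text
time: 8.82
position: [0.5181, -0.2073, 0.1048]
tool_rot: [1.0, -0.015, 0.001, 0.0]
ft_force: [3.7, 1.4, 3.0]
grip_width: 0.0596
grip_force: 15.0
```

{"name": "arm_command", "arguments": {"deltas": [-0.3, 0, 0, 0.0015, 0, -0.3, 0, 0, 0.0015, 0]}}

```text
time: 9.07
position: [0.5183, -0.2073, 0.1017]
tool_rot: [1.0, -0.015, 0.001, 0.0]
ft_force: [3.2, 1.0, 2.8]
grip_width: 0.0597
grip_force: 15.0
```

```bash
python3 - <<'E'
from h import *
s=status.get_obs();print(s["position"],yaw(),s["ft_force"])
p,d=imaging.camera("side")
cv2.imwrite("pics/c3.png",cv2.resize(p[190:310,300:460,::-1],(800,600),interpolation=cv2.INTER_CUBIC))
np.save("pics/s3.npy",d)
E
```

```text
[ 0.518343   -0.20730941  0.10169864] -0.030231180185918412 [3.19961022 1.01396967 2.75755831]
```

View pics/c3.png

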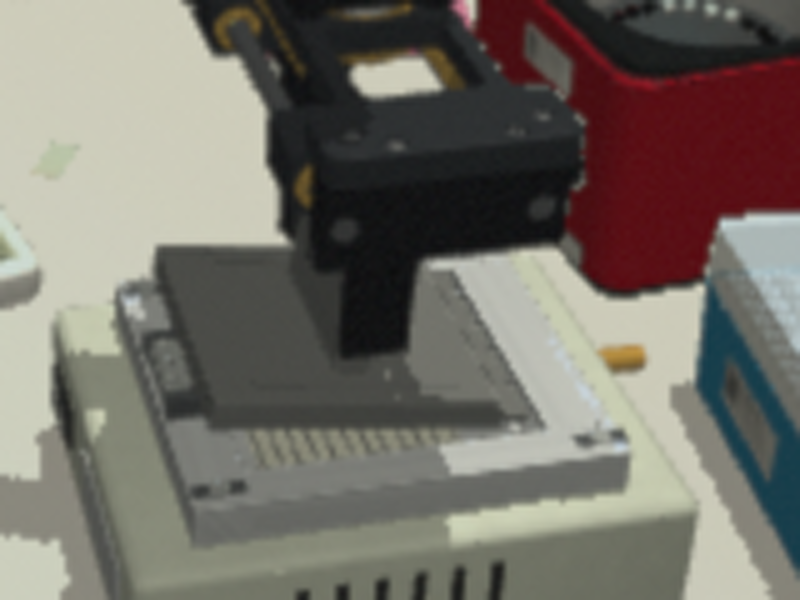

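The lid is now tilted with its lip down in the bay, near the ledge (lip corner at about (520,425) in the crop). The latch is visible at (170,365), just behind the lid's near edge. I'll measure tilt and gap from depth.

```bash
python3 - <<'E'
from h import *
d=np.load("pics/s3.npy");W=cloud("side",d)
c,s=np.cos(-.03),np.sin(-.03);R=np.array([[c,s],[-s,c]])
Q=W.copy();Q[...,:2]=(W[...,:2]-[.5275,-.2075])@R.T
# lid top patch: crop px (200-330, 270-400)
def px(x,y): return int(300+x/5),int(190+y/5)
m=np.zeros(d.shape,bool);u0,v0=px(230,290);u1,v1=px(310,390);m[v0:v1,u0:u1]=1
A=Q[m];k=np.linalg.lstsq(np.c_[A[:,:2],np.ones(len(A))],A[:,2],rcond=None)[0];r=A[:,2]-np.c_[A[:,:2],np.ones(len(A))]@k
print("plane",k,"std",r.std(),"tilt",np.arctan(k[0]))
# profile along y=-0.030..-0.04 : x,z
for y0 in(-.035,-.042,.0,.005,-.055):
    m=(abs(Q[...,1]-y0)<.0015)&(abs(Q[...,0])<.1)&(Q[...,2]>.04)&(Q[...,2]<.12)
    a=Q[m];a=a[np.argsort(a[:,0])];print(y0,[(int(x*1000),int(z*1000)) for x,_,z in a])
E
```

```text
plane [-0.20561091 -0.55098475  0.07884029] std 0.010386043699157861 tilt -0.20278480232369747
-0.035 [(-96, 40), (-96, 42), (-94, 48), (-94, 49), (-93, 52), (-92, 53), (-91, 52), (-91, 53), (-89, 54), (-89, 54), (-88, 53), (-87, 55), (-86, 53), (-84, 53), (-82, 54), (-81, 52), (-81, 54), (-79, 53), (-78, 53), (-76, 55), (-74, 53), (-74, 54), (-73, 61), (-73, 65), (-73, 57), (-72, 68), (-72, 66), (-71, 69), (-71, 70), (-70, 69), (-69, 69), (-67, 71), (-67, 69), (-66, 69), (-66, 70), (-64, 70), (-63, 89), (-63, 87), (-63, 85), (-62, 95), (-62, 96), (-61, 70), (-61, 70), (-60, 96), (-59, 70), (-59, 96), (-58, 94), (-58, 69), (-57, 95), (-55, 96), (-54, 70), (-53, 94), (-53, 70), (-52, 95), (-50, 94), (-48, 94), (-47, 58), (-45, 57), (-45, 93), (-44, 94), (-44, 57), (-42, 59), (-41, 59), (-40, 59), (-37, 58), (-35, 58), (-35, 92), (-34, 92), (-33, 58), (-32, 92), (-32, 90), (-32, 58), (-30, 59), (-29, 58), (-29, 91), (-28, 59), (-27, 92), (-27, 59), (-25, 59), (-24, 59), (-22, 91), (-22, 59), (-21, 91), (-20, 59), (-20, 89), (-19, 90), (-18, 59), (-17, 90), (-16, 60), (-15, 58), (-14, 5
[... 5314 characters left out ...]
-10, 69), (-9, 70), (-7, 70), (-6, 69), (-4, 69), (-3, 70), (-2, 70), (-1, 70), (0, 69), (1, 69), (1, 71), (2, 70), (3, 70), (4, 69), (6, 70), (7, 70), (9, 70), (11, 70), (13, 69), (14, 70), (16, 69), (18, 70), (20, 69), (21, 69), (23, 69), (24, 71), (24, 68), (26, 71), (27, 70), (28, 70), (28, 72), (29, 70), (30, 70), (31, 69), (32, 70), (33, 70), (35, 70), (35, 71), (37, 69), (38, 70), (40, 69), (42, 69), (43, 71), (45, 71), (47, 69), (49, 70), (51, 70), (52, 70), (53, 70), (55, 71), (57, 70), (58, 71), (61, 70), (63, 71), (64, 72), (64, 69), (65, 72), (69, 70), (69, 70), (71, 70), (72, 71), (78, 54), (80, 53), (82, 54), (84, 55), (85, 54), (86, 54), (87, 54), (87, 55), (88, 54), (93, 51)]
```

Frame runs -73 to +73, so the offset is about 0. The ledge edge is at about x = 50. Lid tilt is 0.155 and the lip tip is at x≈46, z≈68 mm. I'll go about 3 mm lower to bring the lip to the floor.

{"name": "arm_command", "arguments": {"deltas": [-0.3, 0, 0, 0.001, 0, -0.3, 0, 0, 0.001, 0, -0.3, 0, 0, 0, 0]}}

```text
time: 9.5
position: [0.518, -0.2072, 0.0996]
tool_rot: [1.0, -0.015, 0.0, 0.0]
ft_force: [3.2, 0.2, 2.5]
grip_width: 0.0596
grip_force: 15.0
```

{"name": "arm_command", "arguments": {"deltas": [-0.3, 0, 0, 0.001, 0, -0.3, 0, 0, 0, 0]}}

```text
time: 9.75
position: [0.5178, -0.2072, 0.0986]
tool_rot: [1.0, -0.015, 0.0, 0.0]
ft_force: [3.9, -0.5, 3.0]
grip_width: 0.0596
grip_force: 15.0
```

```bash
cat >> h.py <<'E'
def lidstate(save=None):
    p,d=imaging.camera("side");W=cloud("side",d)
    c,s=np.cos(-.03),np.sin(-.03);Q=W.copy();Q[...,:2]=(W[...,:2]-[.5275,-.2075])@np.array([[c,s],[-s,c]]).T
    dark=p.max(2)<110
    m=(abs(Q[...,1])<.035)&(Q[...,2]>.062)&(Q[...,2]<.105)&(Q[...,0]>-.075)&(Q[...,0]<.06)
    a=Q[m];b=a[(a[:,0]<-.02)&(a[:,0]>-.055)&(a[:,2]>.072)]
    k=np.polyfit(b[:,0],b[:,2],1)
    f=a[(a[:,0]>.034)&(a[:,0]<.048)];print("slope",k,"n",len(b),"lipside",[(round(x*1e3),round(z*1e3)) for x,_,z in f[np.argsort(f[:,0])][::4]])
    L=Q[(abs(Q[...,0]+.03)<.01)&(Q[...,2]>.075)&(Q[...,2]<.105)&(abs(Q[...,1])<.06)];print("y range",np.percentile(L[:,1],[1,99]))
    g=Q[(abs(Q[...,1])<.008)&(Q[...,0]<-.045)&(Q[...,0]>-.075)&(Q[...,2]>.06)&(Q[...,2]<.11)];print("latch/near",[(round(x*1e3),round(z*1e3)) for x,_,z in g[np.argsort(g[:,0])][::4]])
    o=status.get_obs();print(o["position"],o["ft_force"],o["grip_width"])
    if save: cv2.imwrite(save,cv2.resize(p[190:310,300:460,::-1],(800,600),interpolation=cv2.INTER_CUBIC))
E
python3 -c "
from h import *
lidstate()"
```

```text
slope [-0.20757387  0.0836067 ] n 477 lipside [(34, 72), (37, 67), (37, 67), (37, 68), (38, 67), (38, 66), (38, 67), (39, 67), (39, 68), (39, 66), (39, 67), (40, 66), (40, 68), (41, 67), (41, 67), (41, 68), (42, 67), (42, 67), (42, 66), (42, 66), (43, 65)]
y range [-0.0464397   0.04261207]
latch/near [(-74, 77), (-74, 76), (-73, 62), (-73, 64), (-73, 69), (-73, 82), (-72, 83), (-71, 82), (-70, 81), (-68, 79), (-67, 79), (-65, 79), (-65, 87), (-65, 81), (-65, 92), (-64, 92), (-64, 93), (-63, 79), (-62, 97), (-61, 97), (-60, 97), (-59, 97), (-56, 95), (-55, 94), (-54, 94), (-53, 94), (-51, 93), (-50, 95), (-49, 94), (-48, 94), (-47, 94), (-46, 94)]
[ 0.51784636 -0.20716339  0.09860249] [3.85350477 0.40780895 2.73610636] 0.059693419016062385
```

{"name": "arm_command", "arguments": {"deltas": [-0.3, 0, 0, 0.001, 0, -0.3, 0, 0, 0, 0]}}

```text
time: 10.05
position: [0.5178, -0.2071, 0.0976]
tool_rot: [1.0, -0.015, 0.0, 0.0]
ft_force: [4.7, -1.5, 2.9]
grip_width: 0.0599
grip_force: 15.0
```

```bash
python3 -c "
from h import *
lidstate()
p,d=imaging.camera('side');W=cloud('side',d)
c,s=np.cos(-.03),np.sin(-.03);Q=W.copy();Q[...,:2]=(W[...,:2]-[.5275,-.2075])@np.array([[c,s],[-s,c]]).T
for x0,x1 in((.055,.07),(-.072,-.066)):
  m=(Q[...,0]>x0)&(Q[...,0]<x1)&(abs(Q[...,2]-.07)<.0025)&(abs(Q[...,1])<.08);print(np.percentile(Q[m][:,1],[1,99]))
m=(Q[...,0]>.055)&(Q[...,0]<.09)&(abs(Q[...,2]-.0545)<.002)&(abs(Q[...,1])<.1);print('deck',np.percentile(Q[m][:,1],[1,99]))
"
```

```text
slope [-0.23181083  0.08219872] n 481 lipside [(35, 67), (36, 67), (37, 66), (37, 66), (37, 67), (37, 64), (38, 65), (38, 65), (38, 66), (39, 65), (39, 65), (39, 64), (40, 65), (40, 64), (41, 64), (41, 65), (41, 64), (41, 65), (42, 65)]
y range [-0.04632251  0.04249847]
latch/near [(-74, 79), (-74, 77), (-73, 79), (-73, 60), (-73, 66), (-73, 82), (-72, 82), (-71, 82), (-70, 82), (-69, 80), (-67, 80), (-66, 79), (-66, 81), (-65, 78), (-65, 79), (-65, 79), (-64, 88), (-64, 95), (-63, 97), (-62, 97), (-61, 97), (-59, 97), (-58, 95), (-57, 96), (-55, 95), (-54, 96), (-52, 93), (-52, 95), (-50, 94), (-49, 93), (-48, 94), (-47, 94), (-46, 93)]
[ 0.51777163 -0.20710809  0.09756165] [ 2.92505691 -0.13511205  2.99677061] 0.060151084000510835
[-0.06518719  0.04216669]
[-0.06569551  0.05955328]
deck [-0.07625319  0.06186238]
```

{"name": "arm_command", "arguments": {"deltas": [-0.3, 0.003, 0, 0, 0, -0.3, 0.003, 0, 0, 0, -0.3, 0, 0, 0, 0]}}

```text
time: 10.52
position: [0.5224, -0.2066, 0.0969]
tool_rot: [1.0, -0.015, -0.002, -0.001]
ft_force: [-0.1, -1.4, 1.3]
grip_width: 0.0602
grip_force: 15.0
```

{"name": "arm_command", "arguments": {"deltas": [-0.3, 0.002, 0, 0, 0, -0.3, 0.002, 0, 0, 0, -0.3, 0, 0, 0, 0]}}

```text
time: 10.9
position: [0.5273, -0.2067, 0.097]
tool_rot: [1.0, -0.015, -0.0, -0.001]
ft_force: [-0.8, -0.8, -2.4]
grip_width: 0.06
grip_force: 15.0
```

```bash
python3 -c "
from h import *
lidstate('pics/c4.png')"
```

```text
slope [-0.16519269  0.08615605] n 504 lipside [(34, 74), (35, 76), (35, 76), (35, 74), (36, 75), (36, 76), (37, 75), (37, 74), (38, 74), (38, 74), (38, 73), (39, 74), (39, 74), (40, 74), (40, 73), (42, 70), (46, 66), (46, 63), (46, 63), (47, 64), (47, 64), (47, 64), (47, 64), (48, 64)]
y range [-0.04590119  0.04309482]
latch/near [(-74, 65), (-73, 61), (-73, 67), (-72, 71), (-71, 70), (-70, 74), (-70, 77), (-70, 80), (-69, 82), (-69, 82), (-68, 83), (-67, 82), (-65, 80), (-63, 79), (-62, 80), (-61, 79), (-60, 80), (-59, 82), (-58, 80), (-57, 80), (-56, 87), (-56, 80), (-55, 81), (-55, 92), (-55, 92), (-55, 93), (-54, 94), (-53, 97), (-52, 96), (-51, 96), (-49, 96), (-48, 95), (-47, 95), (-46, 95)]
[ 0.52733586 -0.20675866  0.09707824] [ 1.00083394 -0.34225659 -1.95960843] 0.05978502565698172
```

{"name": "arm_command", "arguments": {"deltas": [-0.3, 0.002, 0, 0, 0, -0.3, 0.002, 0, 0, 0, -0.3, 0, 0, 0, 0]}}

```text
time: 11.32
position: [0.5319, -0.2072, 0.0976]
tool_rot: [1.0, -0.015, 0.0, -0.0]
ft_force: [0.4, 0.5, -1.3]
grip_width: 0.0597
grip_force: 15.0
```

{"name": "arm_command", "arguments": {"deltas": [-0.3, 0.0015, 0, 0, 0, -0.3, 0, 0, 0, 0]}}

```text
time: 11.58
position: [0.5332, -0.2074, 0.0976]
tool_rot: [1.0, -0.015, 0.0, 0.0]
ft_force: [0.2, 0.1, -0.9]
grip_width: 0.0598
grip_force: 15.0
```

```bash
python3 -c "
from h import *
lidstate('pics/c5.png')"
```

```text
slope [0.10487632 0.09644499] n 511 lipside [(34, 77), (35, 77), (36, 78), (36, 77), (37, 77), (37, 76), (38, 77), (38, 77), (39, 75), (39, 76), (40, 75), (40, 77), (40, 76), (41, 76), (41, 76), (42, 76), (42, 76), (42, 75), (43, 75), (43, 74), (44, 75), (44, 74), (45, 75), (45, 74), (45, 75), (46, 73)]
y range [-0.04629578  0.04261424]
latch/near [(-73, 71), (-73, 68), (-73, 69), (-72, 70), (-71, 70), (-70, 80), (-70, 79), (-70, 70), (-69, 83), (-69, 82), (-67, 82), (-66, 82), (-65, 80), (-63, 81), (-62, 80), (-61, 79), (-60, 80), (-58, 79), (-57, 79), (-56, 79), (-55, 79), (-54, 82), (-53, 82), (-53, 83), (-51, 82), (-50, 88), (-50, 88), (-49, 93), (-49, 91), (-48, 95), (-48, 95), (-47, 97), (-46, 97)]
[ 0.53317033 -0.20737012  0.09758305] [-0.7380326  -0.15655254 -2.76432655] 0.06008350755855168
```

View pics/c5.png

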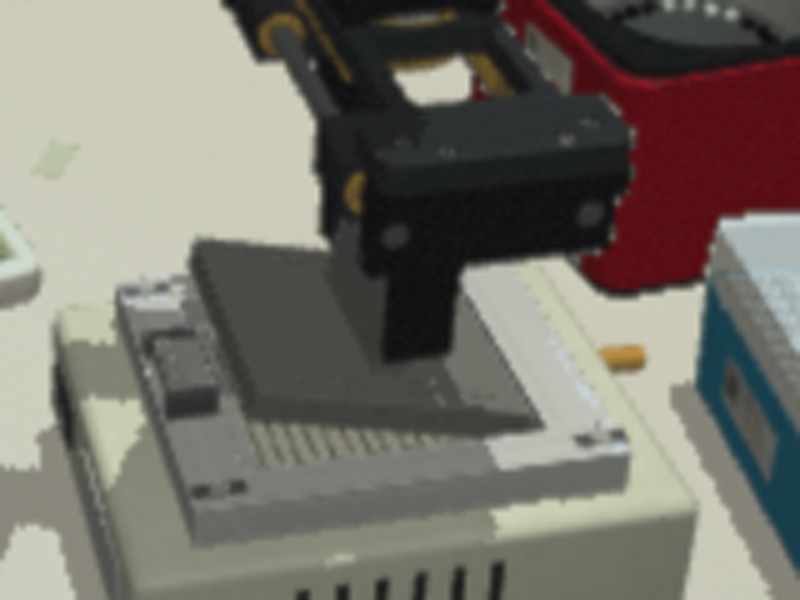

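The lip is now under the ledge at (540,425), and the near edge sits above and just in front of the latch at (185,365). I'll advance gently until I feel the ledge.

{"name": "arm_command", "arguments": {"deltas": [-0.3, 0.0015, 0, 0, 0, -0.3, 0, 0, 0, 0]}}

```text
time: 11.88
position: [0.5345, -0.2074, 0.0975]
tool_rot: [1.0, -0.015, -0.0, -0.0]
ft_force: [0.7, 0.0, -1.3]
grip_width: 0.0596
grip_force: 15.0
```

{"name": "arm_command", "arguments": {"deltas": [-0.3, 0.001, 0, 0, 0, -0.3, 0, 0, 0, 0]}}

```text
time: 12.12
position: [0.5348, -0.2074, 0.0976]
tool_rot: [1.0, -0.015, -0.001, -0.0]
ft_force: [-3.3, -0.7, 0.6]
grip_width: 0.0598
grip_force: 15.0
```

{"name": "arm_command", "arguments": {"deltas": [-0.3, 0.001, 0, 0, 0, -0.3, 0, 0, 0, 0]}}

```text
time: 12.38
position: [0.5349, -0.2073, 0.0976]
tool_rot: [1.0, -0.015, -0.002, -0.0]
ft_force: [-4.9, -0.4, 3.3]
grip_width: 0.0599
grip_force: 15.0
```

{"name": "arm_command", "arguments": {"deltas": [-0.3, -0.001, 0, 0, 0, -0.3, 0, 0, 0, 0, 0.6, 0, 0, 0, 0, 0.6, 0, 0, 0, 0, 0.6, 0, 0, 0, 0, 0.6, 0, 0, -0.03, 0, 0.6, 0, 0, -0.03, 0, 0.6, 0, 0, 0, 0]}}

```text
time: 13.38
position: [0.5377, -0.2085, 0.1599]
tool_rot: [1.0, -0.015, 0.003, 0.002]
ft_force: [-0.1, -0.6, 0.4]
grip_width: 0.0695
grip_force: 0.0
```

```bash
python3 -c "
from h import *
lidstate('pics/c6.png')"
```

```text
slope [0.04357848 0.08647207] n 510 lipside [(34, 75), (35, 75), (35, 74), (35, 75), (36, 73), (36, 74), (36, 74), (36, 74), (37, 75), (37, 74), (37, 73), (38, 73), (38, 74), (38, 74), (38, 73), (39, 74), (39, 73), (39, 74), (40, 75), (40, 72), (40, 73), (41, 73), (41, 73), (41, 74), (41, 73), (42, 73), (42, 73), (43, 74), (43, 73), (43, 72), (44, 72), (44, 74), (44, 73), (44, 74), (45, 72), (45, 72), (45, 73), (46, 73), (46, 73), (46, 72), (47, 73), (47, 71)]
y range [-0.04617044  0.04372413]
latch/near [(-74, 70), (-73, 64), (-73, 66), (-73, 70), (-71, 70), (-71, 79), (-71, 74), (-70, 80), (-70, 83), (-69, 82), (-68, 82), (-67, 82), (-65, 80), (-64, 79), (-63, 79), (-61, 79), (-61, 81), (-59, 80), (-58, 80), (-57, 80), (-56, 83), (-55, 83), (-54, 77), (-53, 83), (-50, 78), (-49, 78), (-49, 85), (-49, 79), (-48, 88), (-48, 88), (-46, 88), (-45, 88)]
[ 0.53646767 -0.20778119  0.15836781] [-0.38601773  0.01632709 -0.9252597 ] 0.06986269647771484
```

View pics/c6.png

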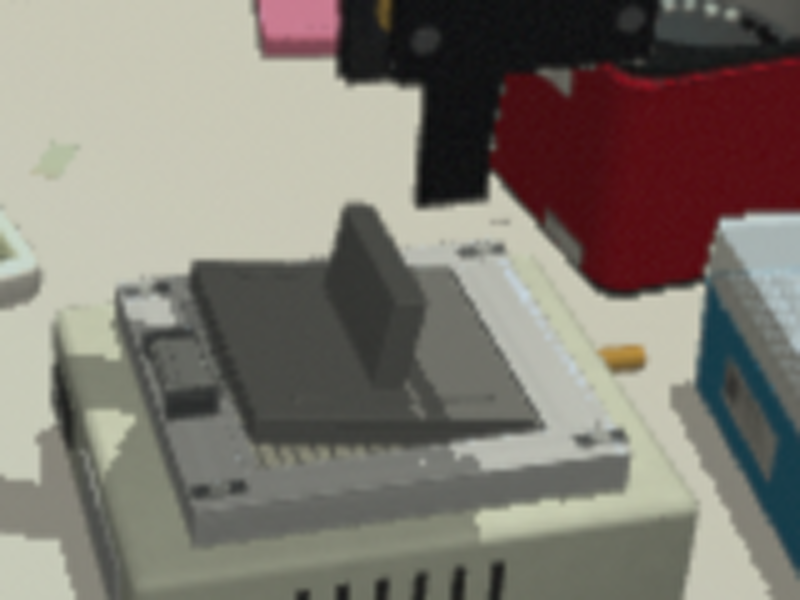

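The lid rests hooked under the ledge, with its near edge on the latch bevel at (215,400). Next I'll shut the fingers and press down near the latch edge.

{"name": "arm_command", "arguments": {"deltas": [-1, -0.02, 0, 0, 0, -1, -0.019, 0, 0, 0, -1, 0, 0, 0, 0, -1, 0, 0, 0.02, 0, -1, 0, 0, 0.02, 0, -1, 0, 0, 0.02, 0, -1, 0, 0, 0, 0, -1, 0, 0, 0, 0]}}

```text
time: 14.42
position: [0.4973, -0.2065, 0.0976]
tool_rot: [1.0, -0.015, 0.0, 0.0]
ft_force: [-0.0, 0.0, -0.2]
grip_width: 0.0021
grip_force: 0.0
```

{"name": "arm_command", "arguments": {"deltas": [-1, 0, 0, 0.003, 0, -1, 0, 0, 0.003, 0, -1, 0, 0, 0, 0]}}

```text
time: 14.8
position: [0.4966, -0.2063, 0.0916]
tool_rot: [1.0, -0.015, 0.0, 0.0]
ft_force: [0.3, 0.5, -0.2]
grip_width: 0.0003
grip_force: 0.0
```

{"name": "arm_command", "arguments": {"deltas": [-1, 0, 0, 0.002, 0, -1, 0, 0, 0.002, 0]}}

```text
time: 15.05
position: [0.4966, -0.2063, 0.0875]
tool_rot: [1.0, -0.015, 0.0, 0.0]
ft_force: [-0.4, -0.6, 1.4]
grip_width: 0.0004
grip_force: 0.8
```

{"name": "arm_command", "arguments": {"deltas": [-1, 0, 0, 0.0015, 0, -1, 0, 0, 0.0015, 0]}}

```text
time: 15.3
position: [0.4962, -0.2063, 0.0848]
tool_rot: [1.0, -0.015, -0.0, -0.0]
ft_force: [-2.1, -0.8, 4.1]
grip_width: 0.0007
grip_force: 2.2
```

{"name": "arm_command", "arguments": {"deltas": [-1, 0, 0, 0.0015, 0, -1, 0, 0, 0.0015, 0]}}

```text
time: 15.55
position: [0.4965, -0.2063, 0.0813]
tool_rot: [1.0, -0.015, -0.0, -0.0]
ft_force: [-1.3, 0.5, 1.8]
grip_width: 0.0006
grip_force: 0.6
```

{"name": "arm_command", "arguments": {"deltas": [-1, 0, 0, 0.0015, 0, -1, 0, 0, 0.0015, 0]}}

```text
time: 15.8
position: [0.4965, -0.2062, 0.0783]
tool_rot: [1.0, -0.015, -0.0, -0.0]
ft_force: [-1.4, -1.3, 0.8]
grip_width: 0.0001
grip_force: 0.7
```

{"name": "arm_command", "arguments": {"deltas": [-1, 0, 0, 0.0015, 0, -1, 0, 0, 0.0015, 0]}}

```text
time: 16.05
position: [0.4965, -0.2062, 0.0754]
tool_rot: [1.0, -0.015, -0.0, -0.0]
ft_force: [-1.4, 1.1, 2.7]
grip_width: 0.0004
grip_force: 0.8
```

{"name": "arm_command", "arguments": {"deltas": [-1, 0, 0, 0.001, 0, -1, 0, 0, 0.001, 0]}}

```text
time: 16.3
position: [0.4968, -0.2063, 0.0735]
tool_rot: [1.0, -0.015, 0.0, 0.0]
ft_force: [0.1, 0.1, -0.6]
grip_width: 0.0002
grip_force: 0.0
```

{"name": "arm_command", "arguments": {"deltas": [-1, 0, 0, 0.001, 0, -1, 0, 0, 0.001, 0]}}

```text
time: 16.55
position: [0.4968, -0.2063, 0.0714]
tool_rot: [1.0, -0.015, 0.0, 0.0]
ft_force: [-0.1, -0.2, 0.4]
grip_width: -0.0
grip_force: 0.1
```

Force dropped to zero at about 74 mm, which suggests the lid snapped in. I'll press once more lightly, then retreat and look.

{"name": "arm_command", "arguments": {"deltas": [-1, 0, 0, 0.001, 0, -1, 0, 0, 0.001, 0, -1, 0, 0, 0, 0]}}

```text
time: 16.92
position: [0.4969, -0.2064, 0.0714]
tool_rot: [1.0, -0.015, 0.0, 0.0]
ft_force: [-2.2, 1.7, 12.2]
grip_width: 0.0006
grip_force: 6.7
```

{"name": "arm_command", "arguments": {"deltas": [-1, 0, 0, -0.04, 0, -1, 0, 0, -0.06, 0, -1, 0, 0, -0.05, 0, -1, 0, 0, 0, 0, -1, 0, 0, 0, 0]}}

```text
time: 17.55
position: [0.496, -0.2059, 0.2191]
tool_rot: [1.0, -0.015, -0.0, -0.0]
ft_force: [-1.1, -0.1, 0.3]
grip_width: 0.0004
grip_force: 0.0
```

```bash
python3 -c "
from h import *
lidstate('pics/c7.png')
p,d=imaging.camera('side');W=cloud('side',d)
c,s=np.cos(-.03),np.sin(-.03);Q=W.copy();Q[...,:2]=(W[...,:2]-[.5275,-.2075])@np.array([[c,s],[-s,c]]).T
for y0,y1 in((-.04,-.02),(.02,.04)):
  for x0,x1 in((-.047,-.025),(.015,.044),(.055,.07),(-.07,-.06)):
    m=(Q[...,0]>x0)&(Q[...,0]<x1)&(Q[...,1]>y0)&(Q[...,1]<y1)&(Q[...,2]>.05)&(Q[...,2]<.09);print(x0,y0,m.sum(),np.median(Q[m][:,2]))
"
```

```text
slope [-0.33725565  0.0617994 ] n 46 lipside [(34, 71), (34, 71), (35, 70), (35, 71), (35, 70), (36, 70), (36, 71), (36, 72), (36, 70), (37, 71), (37, 70), (37, 70), (38, 70), (38, 70), (38, 71), (38, 70), (39, 70), (39, 70), (39, 71), (40, 70), (40, 70), (40, 72), (40, 70), (40, 71), (41, 71), (41, 70), (41, 70), (42, 71), (42, 70), (42, 71), (43, 70), (43, 70), (43, 70), (43, 70), (44, 71), (44, 70), (44, 69), (45, 70), (45, 70), (45, 68), (45, 71), (46, 71), (46, 71), (46, 70)]Traceback (most recent call last):
  File "<string>", line 3, in <module>
    lidstate('pics/c7.png')
    ~~~~~~~~^^^^^^^^^^^^^^^
  File "h.py", line 23, in lidstate
    L=Q[(abs(Q[...,0]+.03)<.01)&(Q[...,2]>.075)&(Q[...,2]<.105)&(abs(Q[...,1])<.06)];print("y range",np.percentile(L[:,1],[1,99]))
                                                                                                     ~~~~~~~~~~~~~^^^^^^^^^^^^^^^
    return _quantile_unchecked(
        a, q, axis, out, overwrite_input, method, keepdims, weights)
    return _ureduce(a,
                    func=_quantile_ureduce_func,
    ...<5 lines>...
                    overwrite_input=overwrite_input,
                    method=method)
    r = func(a, **kwargs)
    result = _quantile(arr,
                       quantiles=q,
    ...<2 lines>...
                       out=out,
                       weights=wgt)
    slices_having_nans = np.isnan(arr[-1, ...])
                                  ~~~^^^^^^^^^
IndexError: index -1 is out of bounds for axis 0 with size 0
```

```bash
python3 -c "
from h import *
p,d=imaging.camera('side');W=cloud('side',d)
cv2.imwrite('pics/c7.png',cv2.resize(p[190:310,300:460,::-1],(800,600),interpolation=cv2.INTER_CUBIC))
c,s=np.cos(-.03),np.sin(-.03);Q=W.copy();Q[...,:2]=(W[...,:2]-[.5275,-.2075])@np.array([[c,s],[-s,c]]).T
for y0,y1 in((-.04,-.02),(.02,.04)):
  for x0,x1 in((-.047,-.025),(.015,.044),(.055,.07),(-.07,-.06)):
    m=(Q[...,0]>x0)&(Q[...,0]<x1)&(Q[...,1]>y0)&(Q[...,1]<y1)&(Q[...,2]>.05)&(Q[...,2]<.09);print(x0,y0,m.sum(),np.median(Q[m][:,2]))
g=Q[(abs(Q[...,1])<.008)&(Q[...,0]<-.035)&(Q[...,0]>-.075)&(Q[...,2]>.06)&(Q[...,2]<.11)];print([(round(x*1e3),round(z*1e3)) for x,_,z in g[np.argsort(g[:,0])][::3]])
"
```

```text
-0.047 -0.04 104 0.07041366290562173
0.015 -0.04 131 0.07052806873376866
0.055 -0.04 61 0.07062483160676186
-0.07 -0.04 72 0.07077528641297315
-0.047 0.02 77 0.070451375307925
0.015 0.02 74 0.07044813935562821
0.055 0.02 51 0.07047677952749731
-0.07 0.02 19 0.07027173555683913
[(-74, 65), (-73, 69), (-73, 66), (-73, 61), (-73, 71), (-72, 70), (-71, 71), (-70, 70), (-70, 80), (-70, 75), (-70, 80), (-69, 79), (-69, 82), (-69, 82), (-68, 81), (-67, 82), (-66, 82), (-65, 81), (-64, 80), (-63, 81), (-62, 81), (-61, 79), (-60, 80), (-59, 79), (-58, 80), (-57, 80), (-57, 81), (-55, 79), (-54, 79), (-54, 84), (-54, 82), (-53, 81), (-52, 82), (-50, 80), (-48, 75), (-46, 70), (-45, 70), (-44, 71), (-43, 72), (-43, 70), (-41, 71), (-41, 71), (-39, 72), (-38, 71), (-38, 70), (-37, 71), (-36, 70)]
```

View pics/c7.png

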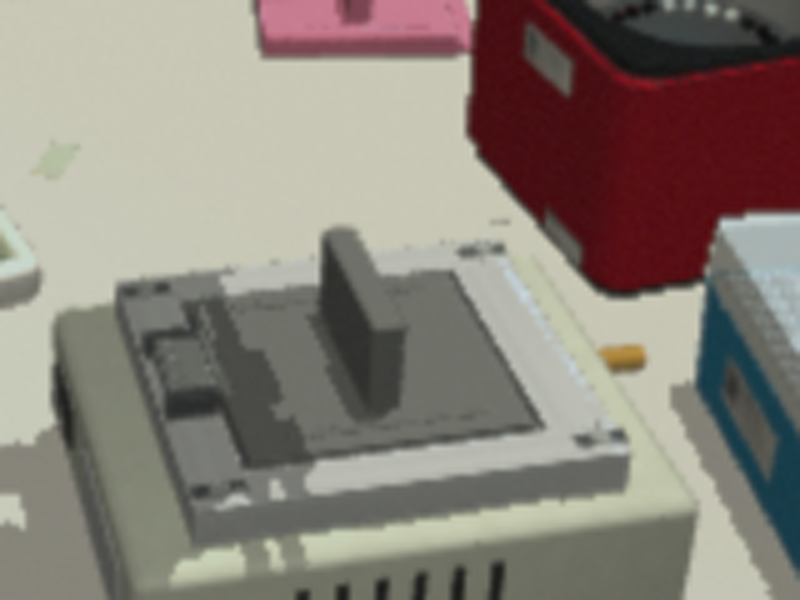

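The lid is flush with the rim on all four sides (70.4–70.5 mm, the same as the frame). The latch is forward, with its nose at x≈-46.5 over the lid's edge near (215,400). The robot is clear, so I'm handing in.

```bash
python3 -c "
from rig import order
print(order.hand_in())"
```

```text
the job is handed in; nothing more can be done
None
```

The filter lid is back on the pump, lying flush with the frame and with the latch snapped forward over it; I let go of it, moved the arm clear and handed the job in at about 18 s, with no verdict shown.

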